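Slide the amber filter along the rail into the blue corner

TASK

With the fingertips, push the amber filter across the tray until it is pressed against the long rail in the middle part of the tray, then slide it along the rail into the corner pocket at the blue stop, so that it ends snug against both the rail and the blue stop. Only push it, do not lift or tip it, and leave the green filter, the red-capped jar and the rubber bung where they stand.

Things in the scene. Friction and masses are not known exactly. Their poses are not given: they have to be found in the camera images.
- tray: fixed aluminium loading tray flat on the table, 170 mm (its x) by 300 mm (its y), floor 8 mm above the table. Origin: centre of its underside. A long dark rail runs along its +x edge, a stop block stands at each end of the rail (y = +144 and -144 mm), with a short guard opposite the rail; the rest is open
- rail_mid (a point): middle of the rail's inner face, at floor level: 71 mm along the tray's +x from its origin. The rail is straight along the tray's y over its whole length and stands 16 mm above the floor
- guard_left (a point): the short dark guard at the +y end: this point is the mouth end of its inner face, at floor level (tray x = +26, y = +118 mm). It runs from here 32 mm outward along y, 8 mm thick towards -x, 10 mm high. Rail, stop and guard form a pocket 45 mm wide, entered along y from the middle of the tray; the guard reaches 20 mm in front of the stop's face, so half of a seated filter stands out of it
- guard_right (a point): the same for the guard at the -y end (tray x = +26, y = -118 mm), which runs outward along -y
- blue_stop: fixed blue stop block on the tray at one of the two ends (+y or -y, it varies): 40 mm along the tray's x, 12 mm along the tray's y, 16 mm high. Origin: centre of its underside, 20 mm from the rail's face; axes parallel to the tray's
- white_stop: the same block in white, at the other end
- amber_filter: loose square optical filter: black mount 40 x 40 x 13 mm, about 70 g, with a round amber glass on top. Origin: centre of its underside; z up, x and y across its sides. Starts on the tray floor 0.10 m from the rail's face, turned up to 0.35 rad. Seated, its origin is 20 mm from the rail's face and 26 mm from the blue stop's origin
- green_filter: the same with a green glass, beside the amber one on the tray floor; leave alone
- red_jar: loose small white jar with a red cap, 33 mm across, 44 mm high, on the table by one end of the tray; origin at the centre of its underside; leave alone
- rubber_bung: loose dark rubber bung, 28 mm across, 25 mm high, on the table by the other end of the tray; origin at the centre of its underside; leave alone
Mind the look-alikes: they are no part of the job. What is shaped like the amber_filter but pink or yellow is not meant.

How it is judged:
On the way:
1. a finger presses the amber filter against the rail while it is still outside the pocket (more than 65 mm from the blue stop, centre to centre, gap to the rail under 4 mm) (x of amber_filter in the frame of tray above 0.047 m and horizontal distance between amber_filter and blue_stop above 0.065 m and contact force between amber_filter and the fingers above 0.5 N).
At the end, for the whole second after the job is handed in: the amber filter lies flat and still on the tray floor in the pocket at the blue stop, within 2.5 mm of touching the rail and within 2.5 mm of touching the blue stop (x of amber_filter in the frame of tray above 0.0485 m and horizontal distance between amber_filter and blue_stop below 0.0285 m and z of amber_filter in the frame of tray below 0.01 m and angle between amber_filter's own z axis and vertical below 0.06 rad and linear speed of amber_filter below 0.01 m/s).
It fails at once if the amber filter is lifted more than 5 mm off the tray floor (z of amber_filter in the frame of tray above 0.013 m).
It fails at once if the amber filter is tipped more than 0.3 rad (angle between amber_filter's own z axis and vertical above 0.3 rad).
It fails at once if the amber filter comes near the blue stop (within 60 mm, centre to centre) more than 8 mm off the rail (horizontal distance between amber_filter and blue_stop below 0.06 m and x of amber_filter in the frame of tray below 0.043 m).
It fails at once if the green filter, the jar or the bung is shifted more than 10 mm (distance of any of green_filter, red_jar, rubber_bung from where it was at the start of the episode above 0.01 m).
It also fails if it takes over 51 s, if anything falls off the work surface, if the arm or the gripper's body presses on something with over 40 N, if the wrist force passes 120 N, or if a joint passes its speed limit or range.

ROBOT

A 6-joint arm with a two-finger parallel gripper is mounted at the origin on a cart in front of the work surface, level with it; the furniture and walls round the work are solid. World frame = base frame: x ahead of the robot, y to its left, z up, the work surface at z = 0. Lengths are in m, angles in rad, forces in N, time in s.
With the tool pointing down it reaches from about 0.375 to 0.75 m from the base axis. Payload 9 kg.
Tool frame: the origin (TCP) lies midway between the tips of the shut fingers; the grasp point (between the pads) lies 19 mm behind it; z points along the fingers, y is the line along which they close (so a half turn about z gives the same grasp; the last joint's range is limited). The gripper opens to 85 mm and grips with 20 to 120 N. Pads are 22 mm wide; open, the fingers measure 114 mm over their backs; the gripper's body (76 mm by 85 mm) begins 54 mm behind the grasp point. The pads swing forward as they close: fully open they stand 13 mm farther back than shut.
Start: joints at [-1.381, 0.104, 0.097, 1.564, 0, 1.353], TCP at [0.238, -0.551, 0.231] pointing down, gripper open.
Joint ranges: [-2.99, 2.99], [-0.84, 1.86], [-1.1, 1.16], [-1.84, 2.11], [-1.51, 1.56], [-3.14, 3.14]. Speed limits (rad/s): [2.22, 2.22, 2.57, 3.14, 3.14, 3.14].

INTERFACE

Orientations are given as a unit quaternion [x, y, z, w].
In Python, from plant import r gives the robot as it stands. The module is installed in compiled form; this text tells all that it offers.
- The arm moves only by the tool send_rows, never from a script. Its argument "moves" is a list of rows, each a list of 5 numbers: the shift along the tool's x, y, z scaled (see below), then the turn about the tool's z scaled (see below), then the opening, from 0 (shut) to 1 (fully open). A call has 1 to 12 rows; each row shifts and turns the commanded pose from where the row before left it, along the tool's axes as they then stand; what a row does not reach is not made up. The controller multiplies each number of a shift by 200 mm and each number of a turn by 10 degrees. A row lasts 1/8 s, in which the tool goes at most 62.5 mm and 10.7 degrees, less where a joint would pass 70% of its speed; a pose out of reach is approached as far as the arm can. A call with a number of a shift or a turn outside -1 to 1 is refused whole. A call with a gripper value outside its range is refused whole. The fingers move at their own pace and stop on an object; "grip_force" is the grip in N (left out, the last holds). Time passes only in rows, so rows that do not move let the fingers close. It gives the time, the measured TCP pose, the force, the opening and the grip force at its end, in the units of the state.
- r.get_obs(): the state, without advancing time (a new reading comes with each control period).
- r.capture(name): name is "scene" or "top"; returns the picture (480x640x3 uint8, red, green, blue); there is no depth.
- r.calibration(name): a dict with "K" (3x3 intrinsics, pixels), "position" and "rotation" of the camera in the world. Camera axes: x right, y up, looking along -z (the intrinsics and any distortion apply to the point x, -y, -z); pixel columns grow to the right and rows downward; lengths in m; the calibration is good to about 2 mm. A picture is of the moment at which its call begins. calibration takes no time and is no camera call.
- r.hand_in(): hands the job in; it is judged then, once.
The state is a dict: "time_s": time; "joints": joint angles; "qvel": joint speeds; "joint_efforts": joint torques, N m; "ee_pos": TCP position; "tcp_rot": TCP orientation; "force": force on the tool from outside, world axes, zero at the start; "moment": the same for the moment, N m; "width": opening from 0.0 (shut) to 1.0 (fully open); "grip_force": force on a finger pad.
Only numpy, scipy, OpenCV 4.12 (cv2) and the standard library are available. Lean on these libraries where they do the work, as an engineer would, in place of code of your own. Each camera call takes 0.05 s, during which the arm holds its last target. There are 200 camera calls.

## Working session

There is one attempt and no reset: what is moved stays moved. The work goes in short steps, Python scripts to look and compute and a tool call to move; the robot and the scene stay as the last step left them, time stands still between calls to the robot, and variables do not carry over. Pictures are saved under pics/ and viewed, at most 13 in all, crops included, and the job is handed in when it is done.

Besides the shell and the picture viewer there is one more tool, called after "Request:" by a JSON object that holds its "api" and its "payload", one argument or row to a line. send_rows: Moves the arm, as the interface text tells. Its arguments: {"type":"object","properties":{"moves":{"type":"array","items":{"type":"array","items":{"type":"number"}}},"grip_force":{"type":"number"}},"required":["moves"]}

```bash
mkdir -p pics; python3 - <<'E'
from plant import r
import cv2
for n in("scene","top"):
    cv2.imwrite(f"pics/{n}0.png",r.capture(n)[:,:,::-1]); c=r.calibration(n); print(n,c)
o=r.get_obs(); print(o)
E
```

```text
scene {'K': array([[541.97712358,   0.        , 315.78744502],
       [  0.        , 541.97712358, 245.4396098 ],
       [  0.        ,   0.        ,   1.        ]]), 'position': array([-0.15749227, -0.72099235,  0.62980606]), 'rotation': array([ 0.44318162, -0.18556926, -0.36127887,  0.79914434])}
top {'K': array([[551.36891702,   0.        , 310.67509833],
       [  0.        , 551.36891702, 245.56685678],
       [  0.        ,   0.        ,   1.        ]]), 'position': array([ 0.47057848, -0.10514802,  0.95512462]), 'rotation': array([ 0.04087418, -0.01321184, -0.69791258,  0.71489354])}
{'time_s': 0.1, 'joints': array([-1.38072823e+00,  1.04635633e-01,  9.65405574e-02,  1.56392531e+00,
       -3.77180467e-05,  1.35309192e+00]), 'qvel': array([ 3.82391822e-04, -8.14597713e-04,  2.12534141e-03, -5.14588804e-05,
        6.96440486e-04, -1.72387747e-03]), 'joint_efforts': array([ 7.31583204e-03, -5.58207393e+01,  5.04720068e+01,  1.31871863e-02,
       -2.29933394e-04, -2.35175582e-05]), 'ee_pos': array([ 0.23787408, -0.55048993,  0.23059885]), 'tcp_rot': array([ 9.79286914e-01,  2.02476579e-01, -1.04003379e-05, -6.12233826e-04]), 'force': array([-0.92443325,  0.04656564, -0.31968999]), 'moment': array([0.02431711, 0.08264972, 0.0383148 ]), 'grip_force': 0.0, 'width': 0.9990378933373074}
```

View pics/top0.png

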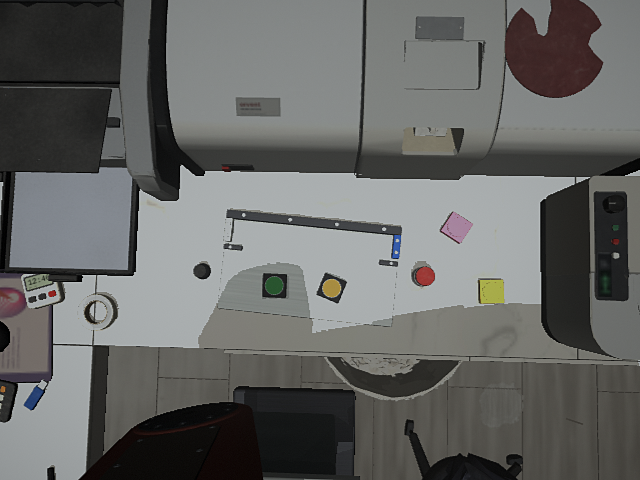

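View pics/scene0.png

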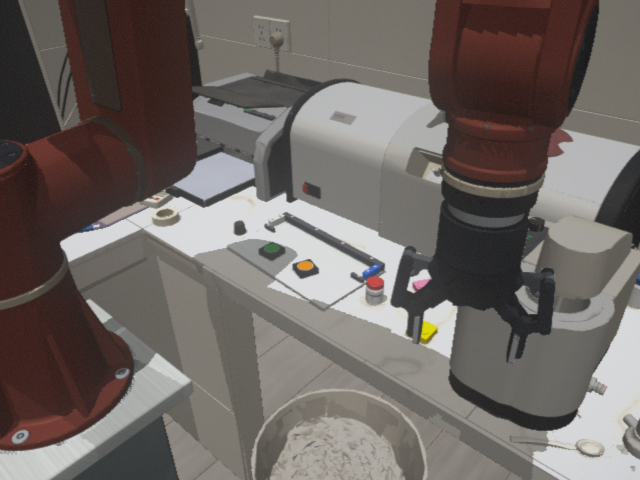

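The top view shows the tray at about (225..400, 210..325). The rail runs along its far edge, the blue stop is at about (397,245), the amber filter at (332,288) and the green filter at (275,286). Next I'll take an enlarged crop.

```bash
python3 - <<'E'
import cv2
a=cv2.imread("pics/top0.png")[200:335,215:415]
cv2.imwrite("pics/crop.png",cv2.resize(a,None,fx=4,fy=4,interpolation=cv2.INTER_CUBIC))
E
```

```text
(no output)
```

View pics/crop.png

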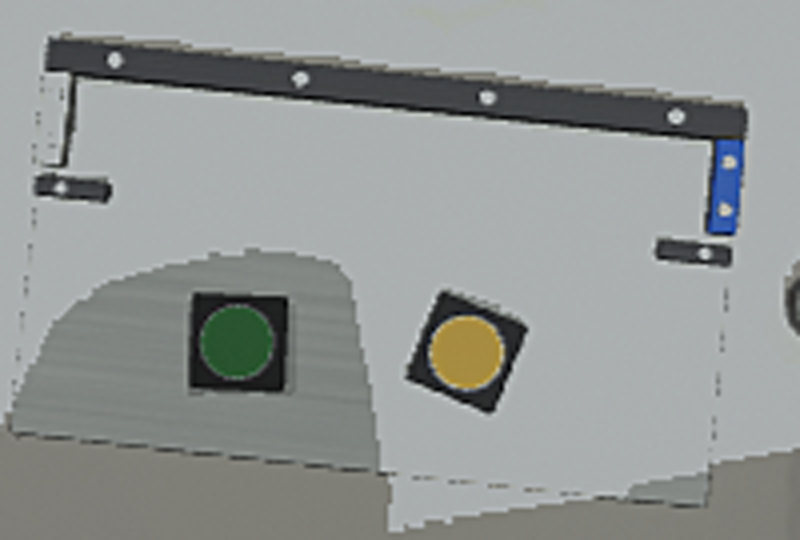

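```bash
cat > h.py <<'E'
from plant import r
import numpy as np
from scipy.spatial.transform import Rotation as R
def px(pts,z,n="top"):
    c=r.calibration(n); K=c["K"]; p=np.c_[np.atleast_2d(pts).astype(float),np.ones(len(np.atleast_2d(pts)))]
    d=np.linalg.solve(K,p.T).T*[1,-1,-1]; d=R.from_quat(c["rotation"]).apply(d)
    return (c["position"]+d*((z-c["position"][2])/d[:,2])[:,None])
def crop(pts): return np.array(pts)/4+[215,200]
E
python3 - <<'E'
from h import *
np.set_printoptions(precision=4,suppress=True)
ro=px(crop([(49,37),(747,103),(48,68),(745,138)]),.024);fl=px(crop([(12,432),(708,505)]),.008)
am=px(crop([(447,291),(528,327),(492,411),(407,378)]),.021);gr=px(crop([(193,294),(288,296),(286,390),(190,390)]),.021)
bl=px(crop([(717,141),(744,141),(736,234),(708,232)]),.024)
gd=px(crop([(656,240),(734,246)]),.018)
yv=(ro[2]-ro[3])+(ro[0]-ro[1])+(fl[0]-fl[1]);yv=yv[:2]/np.linalg.norm(yv[:2]);xv=np.array([yv[1],-yv[0]])
mid=(ro[2]+ro[3])[:2]/2; o=(ro[0]+ro[1]+fl[0]+fl[1])[:2]/4
print("yaw",np.arctan2(xv[1],xv[0]),xv,"o",o, "mid",mid)
for n,p in dict(ro=ro,fl=fl,am=am,gr=gr,bl=bl,gd=gd).items(): 
    q=p[:,:2]-o; t=np.c_[q@xv,q@yv]; print(n,t.tolist(),t.mean(0),p.mean(0))
e=(am[1]-am[0])[:2];print("amber edge angle in tray",np.arctan2(e@yv,e@xv))
print(R.from_quat(r.get_obs()["tcp_rot"]).as_matrix())
E
```

```text
yaw -0.0766035817644684 [ 0.9971 -0.0765] o [ 0.5049 -0.0657] mid [ 0.5755 -0.0717]
ro [[0.0846478645868889, 0.1494967596364421], [0.08535386976010002, -0.14898953567661083], [0.07131721368643633, 0.14840628228025932], [0.07048465024095354, -0.14948136416894248]] [ 0.078  -0.0001] [ 0.5826 -0.0718  0.024 ]
fl [[-0.08506414630963044, 0.14927542447167808], [-0.08493758803735876, -0.14978264843150935]] [-0.085  -0.0003] [ 0.4201 -0.0595  0.008 ]
am [[-0.006262487530602043, -0.030881417994301056], [-0.01791695517461418, -0.06638236389988766], [-0.054572798757992716, -0.054752516981488364], [-0.04446987841624709, -0.017749941741514095]] [-0.0308 -0.0424] [ 0.4709 -0.1057  0.021 ]
gr [[-0.018411845035313686, 0.07631335740228289], [-0.015171198123995895, 0.03597376851357707], [-0.05473575638937978, 0.03263945597500328], [-0.05891566757664216, 0.07317389229021141]] [-0.0368  0.0545] [ 0.4724 -0.0085  0.021 ]
bl [[0.06806413899757674, -0.13790372600584816], [0.06917763007823594, -0.14917766051525588], [0.029733902207933396, -0.1493623356537698], [0.029402507305264263, -0.13763049370045297]] [ 0.0491 -0.1435] [ 0.5429 -0.2126  0.024 ]
gd [[0.02422461587470637, -0.11674398241306144], [0.024981271383123258, -0.14967340044162958]] [ 0.0246 -0.1332] [ 0.5192 -0.2004  0.018 ]
amber edge angle in tray -1.887997528415893
[[ 0.918   0.3966 -0.0003]
 [ 0.3966 -0.918   0.0012]
 [ 0.0002 -0.0012 -1.    ]]
```

Request:
{"api": "send_rows", "payload": {
  "moves": [
    [0,0,0,0.93,0],
    [0,0,0,0.93,0],
    [0,0,0,0.92,0],
    [0.082,-0.257,0,0,0],
    [0.082,-0.257,0,0,0],
    [0.082,-0.257,0,0,0],
    [0.082,-0.257,0,0,0],
    [0.082,-0.257,0,0,0],
    [0.082,-0.257,0,0,0],
    [0.082,-0.257,0,0,0],
    [0.082,-0.257,0,0,0],
    [0.082,-0.257,0,0,0]
  ]
}}

```text
time_s: 1.6
ee_pos: [0.4212, -0.0993, 0.2311]
tcp_rot: [0.999, -0.039, 0.0, 0.0]
force: [0.7, -0.6, -0.1]
width: 0.001
grip_force: 0.0
```

```bash
cat >> h.py <<'E'
o=np.array([.5049,-.0657]); a=-.0766; xv=np.array([np.cos(a),np.sin(a)]); yv=np.array([-xv[1],xv[0]])
def st():
    s=r.get_obs(); d=s["ee_pos"][:2]-o; m=R.from_quat(s["tcp_rot"]).as_matrix()
    print("t",round(s["time_s"],2),"tray",np.round([d@xv,d@yv,s["ee_pos"][2]],4),"yawerr",round(np.arctan2(m[1,0],m[0,0])-a,4),"tilt",np.round(m[:2,2],4),"F",np.round(s["force"],2),"w",round(s["width"],2))
E
python3 -c "
from h import *
st()"
```

```text
t 1.6 tray [-0.0809 -0.0399  0.2311] yawerr -0.001 tilt [ 0.0002 -0.0002] F [ 0.73 -0.58 -0.08] w 0.0
```

Request:
{"api": "send_rows", "payload": {
  "moves": [
    [0,0.015,0.22,0,0],
    [0,0,0.22,0,0],
    [0,0,0.22,0,0],
    [0,0,0.22,0,0],
    [0,0,0.15,0,0],
    [0,0,0.05,0,0],
    [0,0,0,0,0]
  ]
}}

```text
time_s: 2.48
ee_pos: [0.4205, -0.1039, 0.0154]
tcp_rot: [0.999, -0.039, -0.0, -0.0]
force: [1.2, -0.4, 1.2]
width: 0.003
grip_force: 0.0
```

```bash
python3 -c "
from h import *
st()
import cv2
a=r.capture('top')[200:335,215:415,::-1]
cv2.imwrite('pics/c2.png',cv2.resize(a,None,fx=4,fy=4,interpolation=cv2.INTER_CUBIC))"
```

```text
t 2.48 tray [-0.0812 -0.0446  0.0154] yawerr -0.0009 tilt [-0.0005  0.0002] F [ 1.16 -0.42  1.22] w 0.0
```

View pics/c2.png

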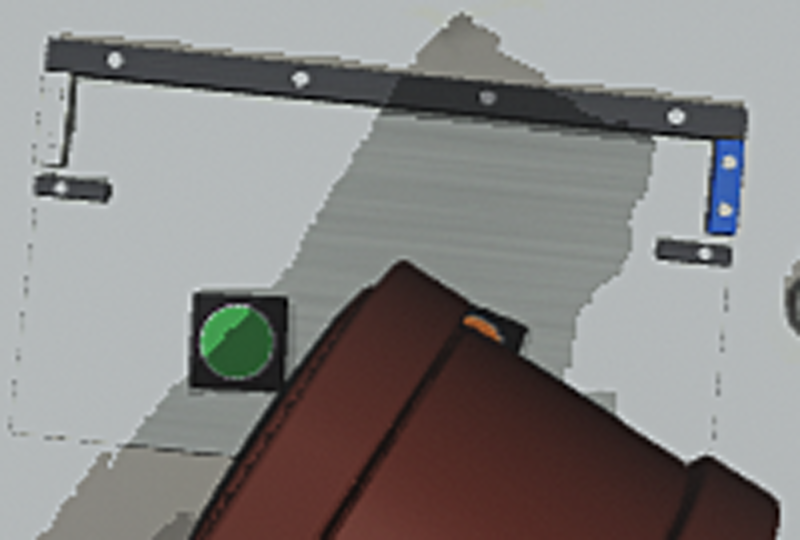

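The arm hides the filter, but its visible corner at about (525,330) hasn't moved, and the green filter is untouched. I'll start pushing toward the rail.

Request:
{"api": "send_rows", "payload": {
  "moves": [
    [0.03,0,0.015,0,0],
    [0.03,0,0,0,0],
    [0.03,0,0,0,0],
    [0.03,0,0,0,0],
    [0.03,0,0,0,0],
    [0.03,0,0,0,0],
    [0.03,0,0,0,0],
    [0.03,0,0,0,0],
    [0.03,0,0,0,0],
    [0.03,0,0,0,0],
    [0.03,0,0,0,0],
    [0.0,0,0,0,0]
  ]
}}

```text
time_s: 4.03
ee_pos: [0.4869, -0.1092, 0.0123]
tcp_rot: [0.999, -0.039, 0.0, 0.0]
force: [0.2, 0.5, -0.6]
width: 0.0
grip_force: 0.0
```

```bash
python3 -c "
from h import *
st()
import cv2
a=r.capture('scene')[190:310,220:420,::-1]
cv2.imwrite('pics/c3.png',cv2.resize(a,None,fx=4,fy=4,interpolation=cv2.INTER_CUBIC))"
```

```text
t 4.03 tray [-0.0146 -0.0447  0.0123] yawerr -0.0007 tilt [ 0.0002 -0.0001] F [ 0.21  0.52 -0.65] w 0.0
```

View pics/c3.png

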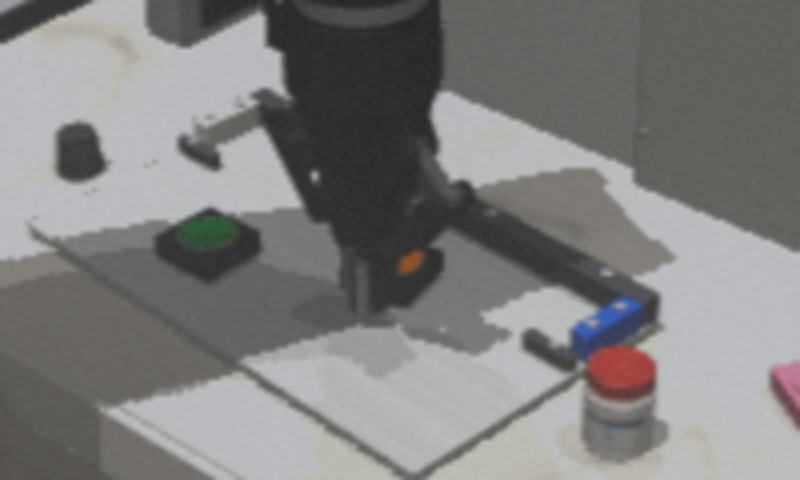

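The filter is in front of the fingers, with its amber glass at about (410,262). Its visible -y side runs from about (402,306) to (440,270) at the bottom.

```bash
python3 -c "
from h import *
p=px(np.array([(402,307),(440,271),(410,262)])/4+[220,190],.008,'scene')
p[2]=px(np.array([(410,262)])/4+[220,190],.021,'scene')[0]
q=p[:,:2]-o; print(np.c_[q@xv,q@yv])"
```

```text
[[ 0.00125837 -0.05252608]
 [ 0.03742025 -0.04315313]
 [ 0.01899222 -0.04032274]]
```

```bash
python3 -c "
from h import *
import cv2
a=r.capture('scene')[235:280,290:350,::-1]
a=cv2.convertScaleAbs(a,alpha=2,beta=0)
cv2.imwrite('pics/c4.png',cv2.resize(a,None,fx=12,fy=12,interpolation=cv2.INTER_CUBIC))"
```

```text
(no output)
```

View pics/c4.png

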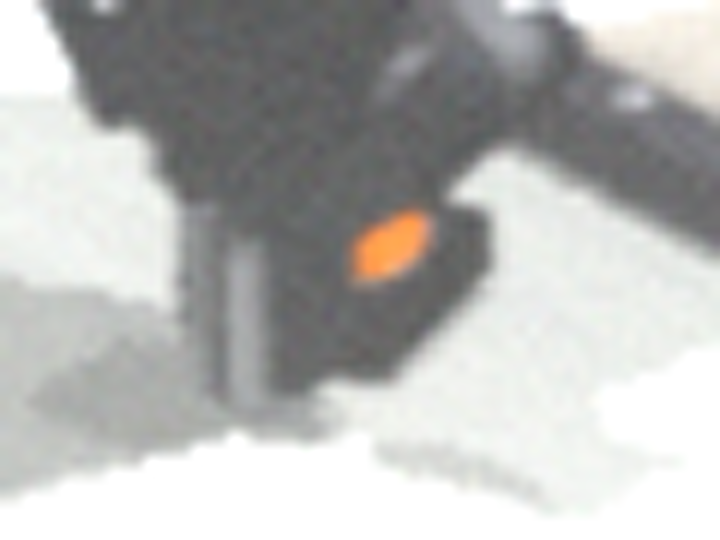

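The bottom near corner is at about (392,382), the bottom far corner at (490,262), and the top far corner at (490,212). I'll convert these.

```bash
python3 -c "
from h import *
f=lambda p,z:[(lambda q:(q@xv,q@yv))(px(np.array([p])/12+[290,235],z,'scene')[0][:2]-o)]
print(f((392,382),.008),f((490,262),.008),f((490,212),.021),f((320,385),.008))
print('glass right tip',f((432,215),.021),'left-low',f((352,282),.021))"
```

```text
[(np.float64(0.004105415078943393), np.float64(-0.05583688599946516))] [(np.float64(0.041008632538991424), np.float64(-0.0419753698701989))] [(np.float64(0.03817534694985765), np.float64(-0.044982255934058246))] [(np.float64(-0.00494808755612599), np.float64(-0.04788427554625519))]
glass right tip [(np.float64(0.030618348370560718), np.float64(-0.03859600447370379))] left-low [(np.float64(0.006957919093479084), np.float64(-0.04358703085163916))]
```

The filter has rotated past square, to about +0.35 rad, with its centre at about tray (0.015, -0.030). I'll back off and push with the fingers spread, which gives two contacts and squares it up.

Request:
{"api": "send_rows", "payload": {
  "moves": [
    [-0.06,0,0,0,0],
    [-0.04,0,0,0,0.3],
    [0,-0.07,0,0,0.3],
    [0,0,0.01,0,0.3],
    [0,0,0,0,0.3],
    [0.03,0,0,0,0.3],
    [0.03,0,0,0,0.3],
    [0.03,0,0,0,0.3],
    [0.03,0,0,0,0.3],
    [0.03,0,0,0,0.3],
    [0.03,0,0,0,0.3],
    [0,0,0,0,0.3]
  ]
}}

```text
time_s: 5.62
ee_pos: [0.5039, -0.0965, 0.0103]
tcp_rot: [0.999, -0.039, 0.0, 0.0]
force: [0.3, -1.1, 0.3]
width: 0.3
grip_force: 0.0
```

```bash
python3 -c "
from h import *
st()
import cv2
a=r.capture('scene')[225:285,280:360,::-1]
a=cv2.convertScaleAbs(a,alpha=2,beta=0)
cv2.imwrite('pics/c5.png',cv2.resize(a,None,fx=10,fy=10,interpolation=cv2.INTER_CUBIC))"
```

```text
t 5.62 tray [ 0.0014 -0.0308  0.0103] yawerr -0.0007 tilt [ 0.0002 -0.0002] F [ 0.31 -1.14  0.27] w 0.3
```

View pics/c5.png

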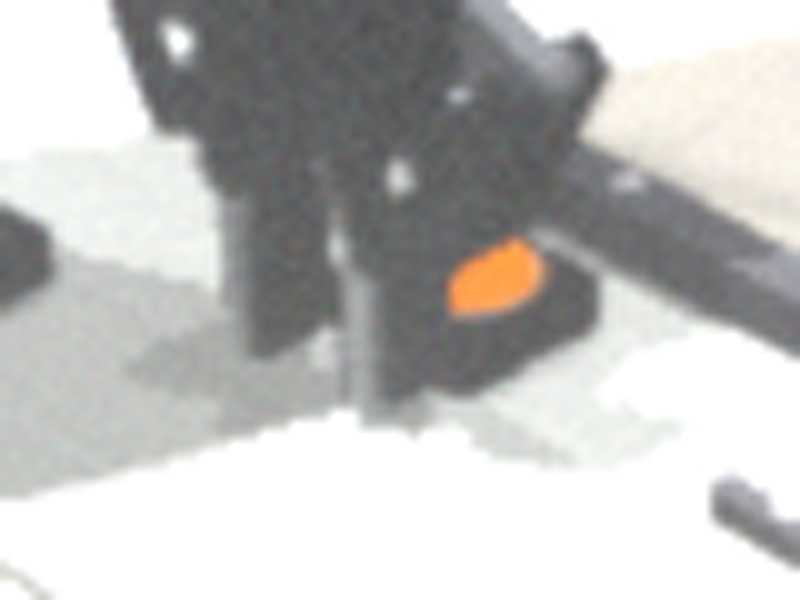

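The filter's -y side now runs from about (470,395) to (600,315), close to parallel with tray x. I'll keep pushing.

Request:
{"api": "send_rows", "payload": {
  "moves": [
    [0.02,0,0,0,0.3],
    [0.02,0,0,0,0.3],
    [0.02,0,0,0,0.3],
    [0.02,0,0,0,0.3],
    [0,0,0,0,0.3]
  ]
}}

```text
time_s: 6.3
ee_pos: [0.5198, -0.0977, 0.0103]
tcp_rot: [0.999, -0.039, 0.0, 0.0]
force: [-0.3, -0.8, -0.5]
width: 0.299
grip_force: 0.0
```

```bash
python3 -c "
from h import *
f=lambda p,z:[(lambda q:(q@xv,q@yv))(px(np.array([p])/10+[280,225],z,'scene')[0][:2]-o)]
print(f((470,395),.008),f((600,315),.008))
st()"
```

```text
[(np.float64(0.015975858393657002), np.float64(-0.05616365285166735))] [(np.float64(0.05510974864851971), np.float64(-0.05458489754034141))]
t 6.3 tray [ 0.0173 -0.0308  0.0103] yawerr -0.0007 tilt [ 0.0002 -0.0001] F [-0.31 -0.82 -0.53] w 0.3
```

Request:
{"api": "send_rows", "payload": {
  "moves": [
    [0.005,0,0,0,0.3],
    [0.005,0,0,0,0.3],
    [0.005,0,0,0,0.3],
    [0,0,0,0,0.3]
  ]
}}

```text
time_s: 6.8
ee_pos: [0.5222, -0.0978, 0.0102]
tcp_rot: [0.999, -0.039, -0.0, 0.0]
force: [-1.6, 0.5, 1.8]
width: 0.304
grip_force: 1.2
```

Request:
{"api": "send_rows", "payload": {
  "moves": [
    [0.005,0,0,0,0.3],
    [0.005,0,0,0,0.3],
    [0,0,0,0,0.3]
  ]
}}

```text
time_s: 7.18
ee_pos: [0.5224, -0.0978, 0.0101]
tcp_rot: [0.999, -0.039, -0.002, 0.0]
force: [-13.3, 0.6, 9.6]
width: 0.304
grip_force: 6.7
```

```bash
python3 -c "
from h import *
st()
import cv2
a=r.capture('scene')[225:285,280:360,::-1]
a=cv2.convertScaleAbs(a,alpha=2,beta=0)
cv2.imwrite('pics/c6.png',cv2.resize(a,None,fx=10,fy=10,interpolation=cv2.INTER_CUBIC))"
```

```text
t 7.17 tray [ 0.0199 -0.0307  0.0101] yawerr -0.0011 tilt [-0.0045  0.    ] F [-13.3    0.59   9.6 ] w 0.3
```

View pics/c6.png

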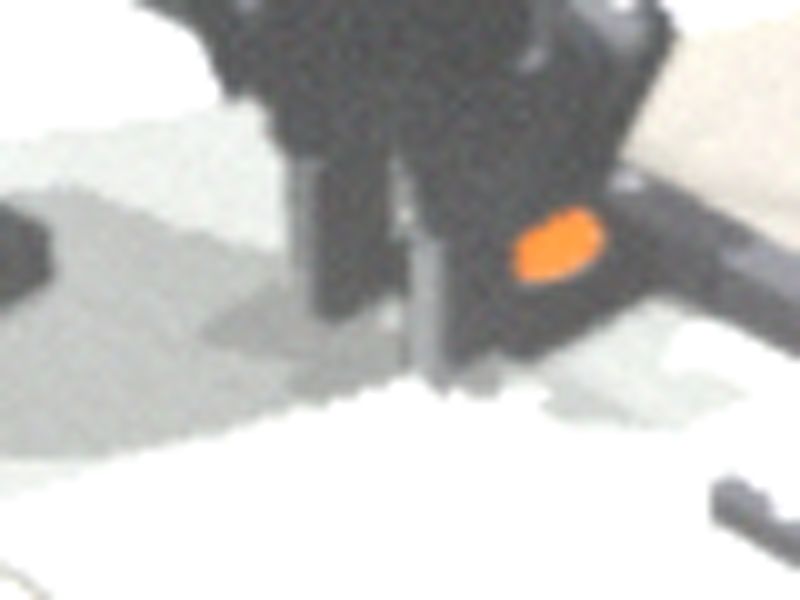

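The filter is pressed to the rail at 13 N, with its glass at about (560,245) and its side square to the rail. Now I'll move the shut fingers over to its +y side.

Request:
{"api": "send_rows", "payload": {
  "moves": [
    [-0.04,0,0,0,0.3],
    [0,0,-0.2,0,0],
    [0,-0.25,0,0,0],
    [0.175,0,0,0,0],
    [0,0,0,0,0]
  ]
}}

```text
time_s: 7.85
ee_pos: [0.5567, -0.05, 0.0502]
tcp_rot: [0.999, -0.038, 0.001, 0.0]
force: [0.7, 1.0, 1.0]
width: -0.005
grip_force: 0.0
```

```bash
python3 -c "
from h import *
st()"
```

```text
t 7.85 tray [0.0504 0.0196 0.0502] yawerr 0.0003 tilt [ 0.0014 -0.0002] F [0.67 0.98 1.04] w -0.0
```

Request:
{"api": "send_rows", "payload": {
  "moves": [
    [-0.012,0,0.15,0,0],
    [0,0,0.04,0,0],
    [0,0,0,0,0],
    [0,0.03,0,0,0],
    [0,0.03,0,0,0],
    [0,0.03,0,0,0],
    [0,0.03,0,0,0],
    [0,0.03,0,0,0],
    [0,0.03,0,0,0],
    [0,0.03,0,0,0],
    [0,0,0,0,0]
  ]
}}

```text
time_s: 9.22
ee_pos: [0.5496, -0.0925, 0.0123]
tcp_rot: [0.999, -0.039, 0.0, 0.0]
force: [0.8, -0.4, -1.3]
width: 0.003
grip_force: 0.0
```

```bash
python3 -c "
from h import *
st()
import cv2
a=r.capture('scene')[225:285,310:390,::-1]
a=cv2.convertScaleAbs(a,alpha=2,beta=0)
cv2.imwrite('pics/c7.png',cv2.resize(a,None,fx=10,fy=10,interpolation=cv2.INTER_CUBIC))"
```

```text
t 9.22 tray [ 0.0466 -0.0233  0.0123] yawerr -0.0014 tilt [ 0.     -0.0005] F [ 0.8  -0.37 -1.25] w 0.0
```

View pics/c7.png

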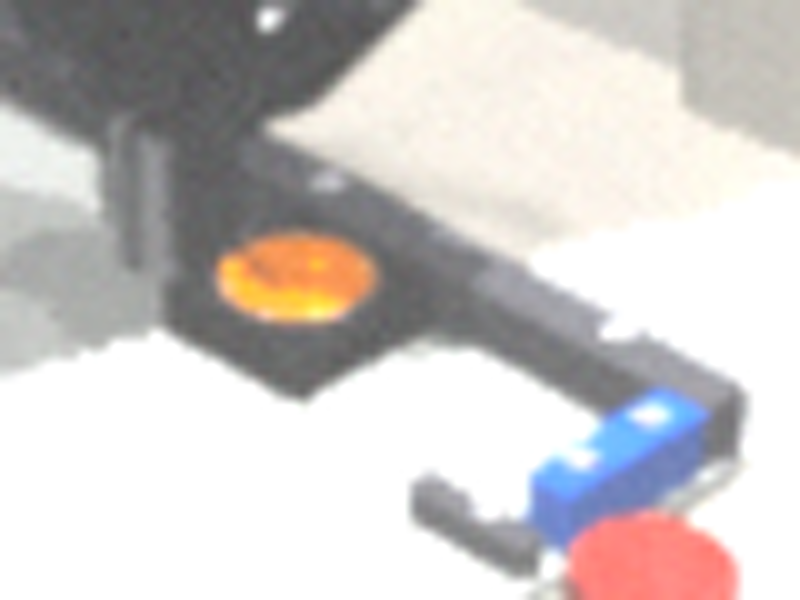

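The filter is against the rail. Its glass centre is at about (297,278), and its bottom corners are at about (165,325), (300,400) and (425,338). The guard mouth is at about (425,500).

```bash
python3 -c "
from h import *
f=lambda p,z:[(lambda q:np.round((q@xv,q@yv),4))(px(np.array([p])/10+[310,225],z,'scene')[0][:2]-o)]
print(f((297,278),.021),f((165,325),.008),f((300,400),.008),f((425,338),.008),'guard',f((425,515),.008), 'stop base',f((533,525),.008))"
```

```text
[array([ 0.0505, -0.0582])] [array([ 0.033 , -0.0374])] [array([ 0.0331, -0.0761])] [array([ 0.0669, -0.0787])] guard [array([ 0.022, -0.121])] stop base [array([ 0.0343, -0.1382])]
```

Request:
{"api": "send_rows", "payload": {
  "moves": [
    [0,0.025,0,0,0],
    [0,0.025,0,0,0],
    [0,0.025,0,0,0],
    [0,0.025,0,0,0],
    [0,0.025,0,0,0],
    [0,0.025,0,0,0],
    [0,0.025,0,0,0],
    [0,0.025,0,0,0],
    [0,0.025,0,0,0],
    [0,0.025,0,0,0],
    [0,0.025,0,0,0],
    [0,0,0,0,0]
  ]
}}

```text
time_s: 10.78
ee_pos: [0.5454, -0.1473, 0.0124]
tcp_rot: [0.999, -0.039, 0.0, 0.0]
force: [-0.4, -0.1, -0.0]
width: -0.0
grip_force: 0.0
```

Request:
{"api": "send_rows", "payload": {
  "moves": [
    [0,0.005,0,0,0],
    [0,0.005,0,0,0],
    [0,0.005,0,0,0],
    [0,0,0,0,0]
  ]
}}

```text
time_s: 11.28
ee_pos: [0.5451, -0.1498, 0.0123]
tcp_rot: [0.999, -0.039, 0.0, 0.0]
force: [-0.6, 1.5, 0.7]
width: 0.004
grip_force: 0.2
```

Request:
{"api": "send_rows", "payload": {
  "moves": [
    [0,0.005,0,0,0],
    [0,0.005,0,0,0],
    [0,0.005,0,0,0],
    [0,0,0,0,0]
  ]
}}

```text
time_s: 11.78
ee_pos: [0.5448, -0.1529, 0.0123]
tcp_rot: [0.999, -0.039, -0.0, 0.0]
force: [0.3, -0.2, 0.8]
width: 0.002
grip_force: 0.1
```

```bash
python3 -c "
from h import *
st()
import cv2
a=r.capture('scene')[225:285,320:400,::-1]
a=cv2.convertScaleAbs(a,alpha=2,beta=0)
cv2.imwrite('pics/c8.png',cv2.resize(a,None,fx=10,fy=10,interpolation=cv2.INTER_CUBIC))"
```

```text
t 11.78 tray [ 0.0465 -0.0839  0.0123] yawerr -0.0009 tilt [-0.     -0.0001] F [ 0.29 -0.19  0.77] w 0.0
```

View pics/c8.png

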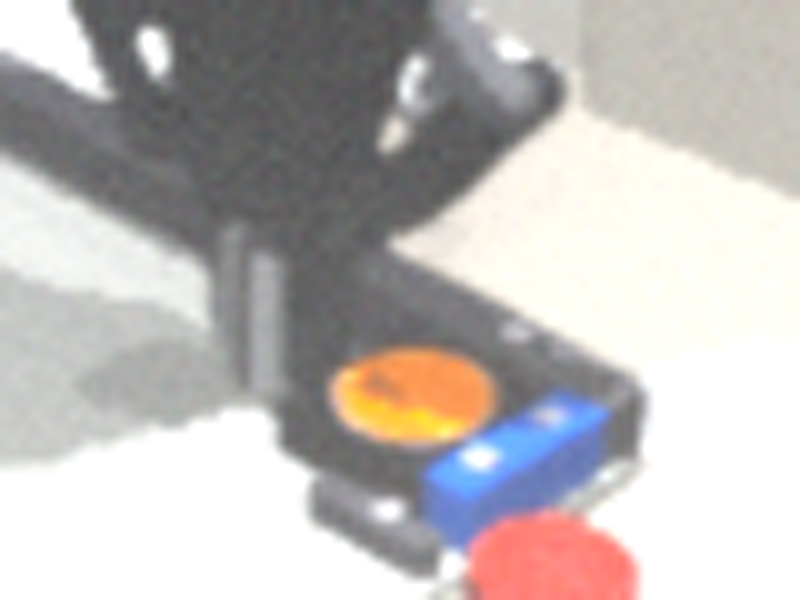

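The filter is in the pocket, nearly at the blue stop, with its glass at about (415,397). There's no contact force yet, so I'll creep on until there is.

Request:
{"api": "send_rows", "payload": {
  "moves": [
    [0,0.005,0,0,0],
    [0,0.005,0,0,0],
    [0,0,0,0,0]
  ]
}}

```text
time_s: 12.2
ee_pos: [0.5448, -0.1537, 0.0123]
tcp_rot: [0.999, -0.038, 0.0, -0.001]
force: [1.5, 6.7, 2.3]
width: -0.004
grip_force: 3.6
```

```bash
python3 -c "
from h import *
f=lambda p,z:[(lambda q:np.round((q@xv,q@yv),4))(px(np.array([p])/10+[320,225],z,'scene')[0][:2]-o)]
print(f((414,397),.021))"
```

```text
[array([ 0.0499, -0.1185])]
```

Request:
{"api": "send_rows", "payload": {
  "moves": [
    [0,-0.05,0,0,0],
    [0,0,-0.2,0,0],
    [-0.23,0,0,0,0],
    [0,0.11,0,0,0],
    [0,0,0.1,0,0],
    [0,0,0.1,0,0],
    [0,0,0,0,0]
  ]
}}

```text
time_s: 13.08
ee_pos: [0.4967, -0.1624, 0.0109]
tcp_rot: [0.999, -0.039, -0.001, -0.0]
force: [-0.4, 0.7, -0.7]
width: -0.002
grip_force: 0.0
```

```bash
python3 -c "
from h import *
st()"
```

```text
t 13.07 tray [-0.0008 -0.097   0.0109] yawerr -0.0009 tilt [-0.0026  0.001 ] F [-0.38  0.66 -0.65] w -0.0
```

Request:
{"api": "send_rows", "payload": {
  "moves": [
    [0.03,0.01,-0.005,0,0],
    [0.03,0,0,0,0],
    [0.025,0,0,0,0],
    [0.005,0,0,0,0],
    [0.005,0,0,0,0],
    [0,0,0,0,0]
  ]
}}

```text
time_s: 13.82
ee_pos: [0.5166, -0.1666, 0.0132]
tcp_rot: [0.999, -0.039, -0.0, 0.0]
force: [0.3, 0.1, -0.1]
width: 0.005
grip_force: 0.0
```

Request:
{"api": "send_rows", "payload": {
  "moves": [
    [0.005,0,0,0,0],
    [0,0,0,0,0]
  ]
}}

```text
time_s: 14.08
ee_pos: [0.5168, -0.1666, 0.0132]
tcp_rot: [0.999, -0.039, -0.001, 0.0]
force: [-6.1, 0.7, 2.3]
width: -0.0
grip_force: 2.8
```

The press stops at tray x 0.0196, the same as the earlier press on the rail, so the filter is snug. I'll retract and check.

Request:
{"api": "send_rows", "payload": {
  "moves": [
    [-0.05,0,0,0,0],
    [-0.05,0,0,0,0],
    [0,0,-0.25,0,0],
    [0,0,-0.25,0,0],
    [0,0,-0.25,0,0],
    [0,-0.25,0,0,0],
    [0,-0.25,0,0,0],
    [0,-0.25,0,0,0],
    [0,0,0,0,0]
  ]
}}

```text
time_s: 15.2
ee_pos: [0.5089, -0.0128, 0.1634]
tcp_rot: [0.999, -0.037, 0.0, -0.0]
force: [-0.6, 0.1, -0.9]
width: 0.001
grip_force: 0.0
```

```bash
python3 -c "
from h import *
st()
import cv2
a=r.capture('top')[200:335,215:415,::-1]
cv2.imwrite('pics/c9.png',cv2.resize(a,None,fx=4,fy=4,interpolation=cv2.INTER_CUBIC))"
```

```text
t 15.2 tray [-1.000e-04  5.300e-02  1.634e-01] yawerr 0.0032 tilt [0.0005 0.0004] F [-0.61  0.15 -0.94] w 0.0
```

View pics/c9.png

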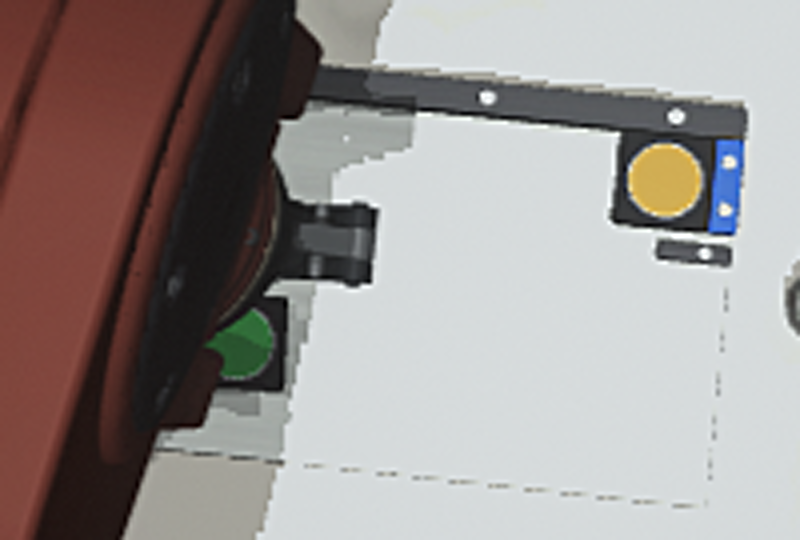

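The filter (glass at about (665,180)) sits flush against both the rail and the blue stop. The green filter's right edge is still at about x = 287, so it hasn't moved. I'll hand in.

```bash
python3 -c "
from plant import r
print(r.hand_in())"
```

```text
the job is handed in; nothing more can be done
None
```

I pushed the amber filter to the rail, slid it along into the pocket, and handed the job in at about 15 s; in the last picture it sits flush against both the rail and the blue stop, but no verdict came back.

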